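# Shut off the water filter through its interlocked levers

## Task

Shut the water filter off for its cartridge change: swing all three levers of the valve manifold a quarter turn to the left, from pointing at you to lying fully across against their stops, and let go. An interlock hidden in the housing lets them go only in a permitted order that nothing shows, so try the levers by feel: one that stops dead after a few degrees is blocked, do not force it but try another and come back to it later. Leave the other things on the shelf where they are.

Things in the scene. Friction and masses are not known exactly. Their poses are not given: they have to be found in the camera images.
- manifold: fixed water filter set: base plate, brass valve block with interlock housing and levers on it, lying white canister behind (its top 112 mm above the shelf). Origin on the shelf under the middle lever's spindle; x to its rear (away from the robot, yaw within 0.25 rad), y to its left, z up. Three vertical spindles at x = 0, y = +130 (left), 0 (middle), -130 mm (right); their nuts end 139 mm above the shelf.
- housing_top (a point): middle of the closed steel interlock housing's flat top, 104 mm above the shelf; housing 370 mm long, front 45 mm before, rear 55 mm behind the spindles. Inside, unseen, each two neighbouring levers are interlocked: one is blocked until the other is fully across. Which one must go first differs from pair to pair and from day to day and can only be felt. There is always an order in which all three go.
- lever_left (a joint): The left of three identical valve levers. In rad: 0 = pointing to the manifold's front (-x), grows clockwise seen from above to the stop at 1.571 = lying across, pointing to its left (+y). Starts at 0 to 0.04, stays where it is left. Free, it swings the whole way at 0.25 to 0.5 N m (3 to 7 N on the sleeve); blocked, it has play to 0.09 to 0.14 rad only, then stops dead.
- lever_left_sleeve (a point): point on the axis of the left lever's black sleeve, 75 mm from its spindle axis, 132 mm above the shelf; it moves with the lever. The sleeve is 70 mm long (35 to 105 mm from the spindle), 20 mm wide, 18 mm tall (its underside 123 mm, its top 141 mm above the shelf).
- lever_mid (a joint): The middle of three identical valve levers. In rad: 0 = pointing to the manifold's front (-x), grows clockwise seen from above to the stop at 1.571 = lying across, pointing to its left (+y). Starts at 0 to 0.04, stays where it is left. Free, it swings the whole way at 0.25 to 0.5 N m (3 to 7 N on the sleeve); blocked, it has play to 0.09 to 0.14 rad only, then stops dead.
- lever_mid_sleeve (a point): point on the axis of the middle lever's black sleeve, 75 mm from its spindle axis, 132 mm above the shelf; it moves with the lever. The sleeve is 70 mm long (35 to 105 mm from the spindle), 20 mm wide, 18 mm tall (its underside 123 mm, its top 141 mm above the shelf).
- lever_right (a joint): The right of three identical valve levers. In rad: 0 = pointing to the manifold's front (-x), grows clockwise seen from above to the stop at 1.571 = lying across, pointing to its left (+y). Starts at 0 to 0.04, stays where it is left. Free, it swings the whole way at 0.25 to 0.5 N m (3 to 7 N on the sleeve); blocked, it has play to 0.09 to 0.14 rad only, then stops dead.
- lever_right_sleeve (a point): point on the axis of the right lever's black sleeve, 75 mm from its spindle axis, 132 mm above the shelf; it moves with the lever. The sleeve is 70 mm long (35 to 105 mm from the spindle), 20 mm wide, 18 mm tall (its underside 123 mm, its top 141 mm above the shelf).
- nut: large chrome hexagon nut lying flat, 62 mm across the flats, 28 mm tall, open in the middle; origin at the centre of its underside. Bystander.
- tee: blue plastic tee fitting lying flat, run 100 mm long, 36 mm thick; origin under the run's middle. Bystander.
- hinge_cover: white ceramic toilet seat hinge cover, 55 x 105 mm, 34 mm tall; origin under its plate's centre. Bystander.
- shower_holder: black plastic shower holder standing on its round foot, foot 60 mm across, 88 mm tall; origin under the foot. Bystander.
- tape_roll: white roll of thread tape, 62 mm across, 20 mm tall. Bystander.

How it is judged:
By the outcome, as a careful person would: the job done as asked, in the order asked, and still so for the second after the job is handed in, with the robot touching nothing.
It also fails if it takes over 72 s, if anything falls off the work surface, if the arm or the gripper's body presses on something with over 40 N, if the wrist force passes 120 N, or if a joint passes its speed limit or range.

## Robot

A 6-joint arm with a two-finger parallel gripper is mounted at the origin on the work surface. World frame = base frame: x ahead of the robot, y to its left, z up, the work surface at z = 0. Lengths are in m, angles in rad, forces in N, time in s.
With the tool pointing down it reaches from about 0.425 to 0.95 m from the base axis. Payload 14.7 kg.
Tool frame: the origin (TCP) lies between the finger pads; the fingertips stand finger_overhang ahead of it and the grasp point (between the pads) lies 6 mm ahead of it (finger_overhang is the distance from the TCP to the fingertips, in m); z points along the fingers, y is the line along which they close (so a half turn about z gives the same grasp; the last joint's range is limited). The gripper opens to 85 mm and grips with 20 to 120 N. Pads are 22 mm wide; open, the fingers measure 114 mm over their backs; the gripper's body (76 mm by 85 mm) begins 54 mm behind the grasp point. The pads swing forward as they close: fully open they stand 13 mm farther back than shut.
Start: joints at [-1.171, 0.48, 1.596, -0, 1.065, -0.047], TCP at [0.281, -0.586, 0.256] pointing down, gripper open.
Joint ranges: [-2.75, 2.75], [-0.82, 2.05], [0.23, 2.67], [-1.56, 4.7], [0.09, 2.69], [-2.92, 2.92]. Speed limits (rad/s): [1.89, 1.89, 2.39, 3.01, 3.01, 3.01].

## Interface

Orientations are given as a rotation vector (axis times angle).
In Python, from workcell import get_state, get_image, finish_job, finger_overhang gives the robot as it stands.
- The arm moves only by the tool step_arm, never from a script. Its argument "series" is one flat list of numbers, 5 for each row, row after row: the gripper command: -1 is shut, 1 is fully open, values between are in proportion, then the shift along the world's x, y, z scaled (see below), then the turn about the world's z scaled (see below). In form: [claw, dx, dy, dz, spin, claw, dx, dy, dz, spin, ...]. A call has 1 to 5 rows; each row is the pose to reach, as a shift and turn from the pose commanded when the call began; what a row does not reach only later rows make up. The controller multiplies each number of a shift by 0.2 m and each number of a turn by 90 degrees. A row lasts 1/8 s, in which the tool goes at most 62.5 mm and 10.7 degrees, less where a joint would pass 70% of its speed; a pose out of reach is approached as far as the arm can. A call with a number of a shift or a turn outside -1 to 1 is refused whole. A call with a gripper value outside its range is refused whole. The fingers move at their own pace and stop on an object; "newtons" is the grip in N (left out, the last holds). Time passes only in rows, so rows that repeat a pose let the fingers close. It gives the time, the measured TCP pose, the force, the opening and the grip force at its end, in the units of the state.
- get_state(): the state, without advancing time (a new reading comes with each control period).
- get_image(name): name is "scene" or "side" or "wrist"; returns a dict with "frame" (400x640x3 uint8, red, green, blue), "range_z" (400x640 float32, m along the optical axis (not along the pixel's ray), 0 where there is no reading), "vfov" (degrees; the focal length in pixels is half the picture's height over the tangent of half this angle, whatever the lens; pixels are square), "cx", "cy" (the principal point, pixels), "dist" ([k1, k2, p1, p2, k3] as OpenCV has them; the pictures are not rectified), "origin" and "rotation" of the camera in the world; the wrist camera has in their place "hand_eye" (4x4, takes a point from camera to tool coordinates, whose origin is the TCP and whose axes are the flange's). Camera axes: x right, y down, z forward; pixel columns grow to the right and rows downward; lengths in m; the calibration is good to about 2 mm. A picture is of the moment at which its call begins: read the wrist's pose just before it.
- finish_job(): hands the job in; it is judged then, once.
The state is a dict: "time": time; "q": joint angles; "qvel": joint speeds; "effort": joint torques, N m; "position": TCP position; "ee_rot": TCP orientation; "wrist_force": force on the tool from outside, world axes, zero at the start; "ft_torque": the same for the moment, N m; "grip_width": finger opening in m; "grip_force": force on a finger pad.
Only numpy, scipy, OpenCV 4.12 (cv2) and the standard library are available. Lean on these libraries where they do the work, as an engineer would, in place of code of your own. Each camera call takes 0.05 s, during which the arm holds its last target. There are 200 camera calls.

## Working session

There is one attempt and no reset: what is moved stays moved. The work goes in short steps, Python scripts to look and compute and a tool call to move; the robot and the scene stay as the last step left them, time stands still between calls to the robot, and variables do not carry over. Pictures are saved under pics/ and viewed, at most 10 in all, crops included, and the job is handed in when it is done.

Besides the shell and the picture viewer there is one more tool, called after ">>>" as name(argument=value, ...), one argument or row to a line, values as JSON. step_arm: Moves the arm, as the interface text tells. Shifts and turns lie within -1 to 1; 1 stands for 0.2 m of shift or 90 degrees of turn. Its arguments: {"type":"object","properties":{"series":{"type":"array","items":{"type":"number","minimum":-1,"maximum":1}},"newtons":{"type":"number"}},"required":["series"]}

```bash
mkdir -p pics
cat > h.py <<'E'
import numpy as np, cv2
from workcell import *
def K(im):
    f=im["frame"].shape[0]/2/np.tan(np.radians(im["vfov"])/2)
    return np.array([[f,0,im["cx"]],[0,f,im["cy"]],[0,0,1.]])
def ray(im,px):
    u=cv2.undistortPoints(np.array(px,float).reshape(-1,1,2),K(im),np.array(im["dist"],float)).reshape(-1,2)
    d=np.c_[u,np.ones(len(u))]
    return np.array(im["origin"]),d@np.array(im["rotation"]).T
def onz(im,px,z):
    o,d=ray(im,px); return o+d*((z-o[2])/d[:,2])[:,None]
def cloud(im):
    r=im["range_z"]; h,w=r.shape
    vv,uu=np.mgrid[:h,:w]
    o,d=ray(im,np.c_[uu.ravel(),vv.ravel()])
    return (o+d*r.reshape(-1,1)).reshape(h,w,3)
E
python3 - <<'E'
from h import *
s=get_state(); print(s, finger_overhang)
for n in("scene","side"):
    im=get_image(n); cv2.imwrite(f"pics/{n}0.png",im["frame"][:,:,::-1]); print(n,im["origin"],im["rotation"],im["vfov"],im["dist"])
    np.save(f"{n}.npy",im,allow_pickle=True)
E
```

```text
{'time': 0.0, 'q': array([-1.17060107e+00,  4.80813667e-01,  1.59689586e+00,  9.36169876e-06,
        1.06510762e+00, -4.66301356e-02]), 'qvel': array([-0.00032827, -0.00042111,  0.00068463, -0.00081448,  0.00079229,
       -0.00044643]), 'effort': array([-6.84951185e-03, -9.50663781e+01, -4.30195069e+01, -7.49251558e-04,
        1.24695696e-02,  4.43286069e-06]), 'position': array([ 0.28071672, -0.58581647,  0.25567597]), 'ee_rot': array([-3.06233941e+00, -6.95773123e-01,  3.25474077e-04]), 'wrist_force': array([-0.38060841, -0.29531671,  0.57317119]), 'ft_torque': array([0.02983289, 0.01460879, 0.01834466]), 'grip_force': 0.0, 'grip_width': 0.08499781332663711} 0.025
scene [ 0.96822093 -0.39778368  0.99465098] [-2.38346259 -1.04629286  0.31659901] 52.28986130263035 [0.01970274 0.         0.         0.         0.        ]
side [0.06770345 0.96187622 0.7663308 ] [-0.56060921  2.50474963 -1.39318568] 51.293816672438574 [-0.08468635  0.          0.          0.          0.        ]
```

```bash
sed -i 's/d@np.array(im\["rotation"\]).T/d@cv2.Rodrigues(np.array(im["rotation"],float))[0].T/' h.py
python3 -c "
import cv2,numpy as np
cv2.imwrite('pics/both.png',np.vstack([cv2.resize(cv2.imread(f'pics/{n}0.png'),(480,300)) for n in('scene','side')]))"
```

```text
(no output)
```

View pics/scene0.png

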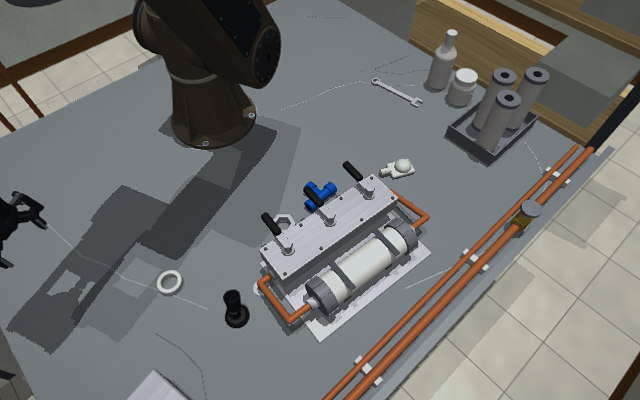

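View pics/side0.png

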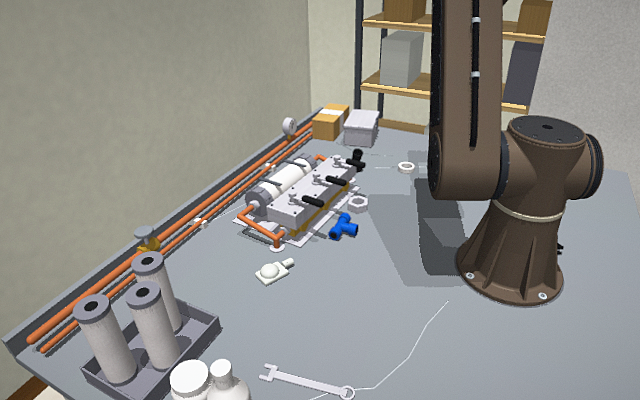

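Scene view: black sleeves near (271,223), (314,199), (352,171), with spindles near (288,248), (330,219), (369,192). The nut and tee lie in front of the housing. The side view agrees.

Run:
```python
from h import *
for n,boxes in (("scene",[(255,205,290,245),(298,185,330,213),(338,155,368,187)]),("side",[(332,152,368,176),(310,172,350,192),(298,190,330,212)])):
    im=np.load(n+".npy",allow_pickle=True).item(); g=im["frame"].max(2); P=cloud(im)
    m=(g<60)
    for b in boxes:
        mm=np.zeros_like(m); mm[b[1]:b[3],b[0]:b[2]]=m[b[1]:b[3],b[0]:b[2]]
        mm&=(P[:,:,2]>.118)&(P[:,:,2]<.148)
        v,u=np.nonzero(mm); p=P[mm]
        c=p.mean(0); rt=onz(im,[[u.mean(),v.mean()]],.134)[0]
        d=np.linalg.svd(p[:,:2]-c[:2])[2][0]; l=(p[:,:2]-c[:2])@d
        print(n,len(p),c.round(4),rt.round(4),"ztop",np.percentile(p[:,2],95).round(4),"dir",np.degrees(np.arctan2(*(d*np.sign(d[0]))[::-1])).round(1),"len",np.ptp(l).round(3))
    # housing top
    hm=abs(P[:,:,2]-.104)<.004
    hm&=(P[:,:,0]>.35)&(P[:,:,0]<.8)&(abs(P[:,:,1])<.6)
    k,l,st,ce=cv2.connectedComponentsWithStats(hm.astype(np.uint8)); i=1+st[1:,4].argmax()
    r=cv2.minAreaRect(P[l==i][:,:2].astype(np.float32)); print("housing",r)
    # other objects above the shelf in front
    om=((P[:,:,2]>.012)&(P[:,:,2]<.3)&(P[:,:,0]>.3)&(P[:,:,0]<.95)&(abs(P[:,:,1])<.5)).astype(np.uint8)
    k,l,st,ce=cv2.connectedComponentsWithStats(om)
    for i in range(1,k):
        if st[i,4]>60:
            q=P[l==i]; print(" obj",st[i,4],q.min(0).round(3),q.max(0).round(3))
```

```text
scene 211 [ 0.5241 -0.1563  0.1391] [ 0.5216 -0.1549  0.134 ] ztop 0.1427 dir -5.2 len 0.068
scene 187 [ 0.5351 -0.028   0.1393] [ 0.5326 -0.0257  0.134 ] ztop 0.1429 dir -4.6 len 0.067
scene 178 [0.5453 0.1016 0.1388] [0.5431 0.1044 0.134 ] ztop 0.1433 dir -5.6 len 0.068
housing ((0.6059574484825134, -0.031155243515968323), (0.3721717596054077, 0.10271815210580826), 85.36547088623047)
 obj 374 [0.536 0.228 0.012] [0.609 0.33  0.038]
 obj 12672 [ 0.433 -0.271  0.012] [0.789 0.195 0.145]
 obj 5173 [ 0.87  -0.315  0.012] [0.945 0.5   0.103]
 obj 290 [ 0.387 -0.447  0.012] [ 0.449 -0.385  0.024]
 obj 552 [ 0.564 -0.365  0.012] [ 0.627 -0.309  0.091]
side 108 [ 0.5182 -0.1484  0.1359] [ 0.5195 -0.1518  0.134 ] ztop 0.142 dir -3.4 len 0.064
side 120 [ 0.5276 -0.0196  0.1355] [ 0.5286 -0.022   0.134 ] ztop 0.142 dir -3.5 len 0.065
side 141 [0.5378 0.1102 0.1359] [0.539  0.1077 0.134 ] ztop 0.1418 dir -4.0 len 0.067
housing ((0.6058035492897034, -0.03087843954563141), (0.3714856505393982, 0.10454768687486649), 85.6996841430664)
 obj 9233 [ 0.486 -0.5    0.012] [0.95  0.5   0.145]
 obj 100 [ 0.389 -0.45   0.012] [ 0.449 -0.386  0.024]
 obj 210 [ 0.454 -0.132  0.012] [ 0.519 -0.064  0.032]
 obj 398 [ 0.434 -0.014  0.012] [0.506 0.09  0.04 ]
 obj 426 [0.534 0.232 0.012] [0.606 0.334 0.037]
 obj 64 [0.875 0.468 0.015] [0.89  0.5   0.029]
```

>>> step_arm(
  series=[-1, 0.57, 0.99, 0, -0.33, -1, 0.57, 0.99, 0, -0.33, -1, 0.57, 0.99, 0, -0.33, -1, 0.57, 0.99, 0, -0.33, -1, 0.57, 0.99, 0, -0.33],
  newtons=40,
)

```text
time: 0.72
position: [0.396, -0.3855, 0.2562]
ee_rot: [-3.139, 0.107, 0.001]
wrist_force: [-0.4, -0.4, 0.7]
grip_width: 0.0002
grip_force: 0.0
```

>>> step_arm(
  series=[-1, 0.57, 0.99, 0, 0, -1, 0.57, 0.99, 0, 0, -1, 0.57, 0.99, 0, 0, -1, 0.57, 0.99, 0, 0, -1, 0.57, 0.99, 0, 0],
)

```text
time: 1.35
position: [0.5099, -0.1886, 0.2561]
ee_rot: [-3.14, 0.108, 0.0]
wrist_force: [0.1, -0.8, 0.5]
grip_width: 0.0
grip_force: 0.0
```

>>> step_arm(
  series=[-1, 0, 0, -0.3, 0, -1, 0, 0, -0.565, 0, -1, 0, 0, -0.565, 0, -1, 0, 0.02, -0.565, 0, -1, 0, 0.04, -0.565, 0],
)

```text
time: 1.98
position: [0.51, -0.1828, 0.1454]
ee_rot: [3.138, -0.113, 0.005]
wrist_force: [0.2, 0.8, -0.2]
grip_width: 0.0001
grip_force: 0.0
```

>>> step_arm(
  series=[-1, 0, 0.01, 0, 0, -1, 0, 0.02, 0, 0, -1, 0, 0.03, 0, 0, -1, 0, 0.04, 0, 0],
)

```text
time: 2.48
position: [0.5094, -0.1747, 0.1439]
ee_rot: [3.139, -0.112, 0.002]
wrist_force: [-0.9, -6.1, 4.2]
grip_width: -0.0
grip_force: 3.3
```

>>> step_arm(
  series=[-1, 0, 0.01, 0, 0, -1, 0, 0.02, 0, 0, -1, 0, 0.03, 0, 0],
)

```text
time: 2.85
position: [0.5096, -0.1687, 0.1439]
ee_rot: [3.139, -0.112, 0.003]
wrist_force: [0.5, -6.5, 3.1]
grip_width: -0.0
grip_force: 2.7
```

>>> step_arm(
  series=[-1, 0, 0.01, 0, 0, -1, 0, 0.02, 0, 0],
)

```text
time: 3.1
position: [0.5098, -0.1648, 0.1439]
ee_rot: [3.138, -0.112, 0.003]
wrist_force: [2.4, -6.7, 2.7]
grip_width: 0.0
grip_force: 2.7
```

>>> step_arm(
  series=[-1, 0, 0.01, 0, 0, -1, 0, 0.02, 0, 0, -1, 0, 0.03, 0, 0],
)

```text
time: 3.48
position: [0.5098, -0.1588, 0.1438]
ee_rot: [3.138, -0.112, 0.003]
wrist_force: [0.7, -6.2, -0.3]
grip_width: 0.0
grip_force: 2.8
```

Run:
```python
from h import *
a=-.078; M=np.array([[np.cos(a),-np.sin(a)],[np.sin(a),np.cos(a)]])
p=None
for d in (0,15,25,35,45,55,65,75,85,90,92):
    t=np.radians(d); u=np.array([-np.cos(t),np.sin(t)]); n=np.array([np.sin(t),np.cos(t)])
    q=M@(.08*u-(.01+.0145*n[1]+.011*n[0])*n); print(d,(q*1000).round(1),"from15 /0.2:",0 if p is None else ((q-p)/.2).round(3))
    if d==15:p=q
print(get_state()["position"])
```

```text
0 [-81.7 -18.2] from15 /0.2: 0
15 [-84.4   1.3] from15 /0.2: 0
25 [-83.3  15.2] from15 /0.2: [0.005 0.069]
35 [-79.7  29.1] from15 /0.2: [0.024 0.139]
45 [-73.3  42.6] from15 /0.2: [0.055 0.206]
55 [-64.2  55. ] from15 /0.2: [0.101 0.268]
65 [-52.5  65.8] from15 /0.2: [0.159 0.322]
75 [-38.6  74.2] from15 /0.2: [0.229 0.364]
85 [-23.   79.8] from15 /0.2: [0.307 0.392]
90 [-14.7  81.4] from15 /0.2: [0.348 0.4  ]
92 [-11.3  81.8] from15 /0.2: [0.365 0.402]
[ 0.50976314 -0.15878491  0.14379167]
```

>>> step_arm(
  series=[-1, 0, 0.07, 0, 0, -1, 0.015, 0.14, 0, 0, -1, 0.045, 0.205, 0, 0, -1, 0.09, 0.268, 0, 0, -1, 0.145, 0.322, 0, 0],
)

```text
time: 4.1
position: [0.5375, -0.0937, 0.1433]
ee_rot: [3.139, -0.112, -0.002]
wrist_force: [-3.0, -5.3, -0.1]
grip_width: -0.0002
grip_force: 2.5
```

>>> step_arm(
  series=[-1, 0.037, 0.023, 0, 0, -1, 0.075, 0.042, 0, 0, -1, 0.115, 0.057, 0, 0, -1, 0.15, 0.068, 0, 0, -1, 0.17, 0.073, 0, 0],
)

```text
time: 4.72
position: [0.5722, -0.0791, 0.1432]
ee_rot: [-3.14, 0.112, 0.0]
wrist_force: [-4.1, -1.7, -0.5]
grip_width: -0.0
grip_force: 1.4
```

>>> step_arm(
  series=[-1, 0.01, 0, 0, 0, -1, 0.02, 0, 0, 0, -1, 0.02, 0, 0, 0],
)

```text
time: 5.1
position: [0.5759, -0.0791, 0.1433]
ee_rot: [-3.139, 0.112, -0.0]
wrist_force: [-2.1, 2.1, 0.0]
grip_width: 0.0004
grip_force: 0.9
```

>>> step_arm(
  series=[-1, 0.01, 0, 0, 0, -1, 0.02, 0, 0, 0, -1, 0.02, 0, 0, 0],
)

```text
time: 5.48
position: [0.5764, -0.079, 0.1429]
ee_rot: [-3.139, 0.112, 0.01]
wrist_force: [-21.9, 0.2, 12.7]
grip_width: -0.0001
grip_force: 11.1
```

>>> step_arm(
  series=[-1, -0.1, 0, 0, 0, -1, -0.3, 0, 0, 0, -1, -0.3, 0.05, 0, 0, -1, -0.3, 0.1, 0, 0, -1, -0.3, 0.13, 0, 0],
)

```text
time: 6.1
position: [0.521, -0.0525, 0.1435]
ee_rot: [3.139, -0.111, 0.002]
wrist_force: [-1.0, -0.4, -0.4]
grip_width: -0.0
grip_force: 0.0
```

>>> step_arm(
  series=[-1, 0, 0.01, 0, 0, -1, 0, 0.02, 0, 0, -1, 0, 0.03, 0, 0],
)

```text
time: 6.48
position: [0.5201, -0.0474, 0.1433]
ee_rot: [3.139, -0.112, 0.0]
wrist_force: [1.8, -3.8, -0.9]
grip_width: 0.0002
grip_force: 1.6
```

>>> step_arm(
  series=[-1, 0, 0.01, 0, 0, -1, 0, 0.02, 0, 0, -1, 0, 0.03, 0, 0],
)

```text
time: 6.85
position: [0.5201, -0.0414, 0.1434]
ee_rot: [3.139, -0.112, 0.001]
wrist_force: [1.2, -8.5, -1.6]
grip_width: -0.0003
grip_force: 4.3
```

>>> step_arm(
  series=[-1, 0, 0.01, 0, 0, -1, 0, 0.02, 0, 0],
)

```text
time: 7.1
position: [0.5202, -0.0383, 0.1434]
ee_rot: [3.138, -0.111, 0.001]
wrist_force: [1.7, -22.8, -2.3]
grip_width: -0.0
grip_force: 11.1
```

>>> step_arm(
  series=[-1, 0, -0.1, 0, 0, -1, 0, -0.1, 0.25, 0, -1, 0, -0.1, 0.25, 0, -1, 0.045, 0.2, 0.25, 0, -1, 0.045, 0.5, 0.25, 0],
)

```text
time: 7.72
position: [0.529, 0.064, 0.193]
ee_rot: [-3.139, 0.116, -0.0]
wrist_force: [0.7, -0.1, 0.5]
grip_width: 0.0002
grip_force: 0.0
```

>>> step_arm(
  series=[-1, 0, 0.02, 0, 0, -1, 0, 0.02, -0.25, 0, -1, 0, 0.02, -0.25, 0, -1, 0, 0.05, -0.25, 0, -1, 0, 0.065, -0.25, 0],
)

```text
time: 8.35
position: [0.5297, 0.076, 0.1447]
ee_rot: [-3.139, 0.113, -0.003]
wrist_force: [0.4, -0.5, -0.9]
grip_width: -0.0003
grip_force: 0.0
```

>>> step_arm(
  series=[-1, 0, 0.015, 0, 0, -1, 0, 0.03, 0, 0, -1, 0, 0.04, 0, 0, -1, 0, 0.05, 0, 0],
)

```text
time: 8.85
position: [0.5292, 0.0855, 0.1437]
ee_rot: [3.139, -0.112, 0.001]
wrist_force: [0.0, -8.2, 5.5]
grip_width: -0.0001
grip_force: 3.6
```

>>> step_arm(
  series=[-1, 0, 0.01, 0, 0, -1, 0, 0.02, 0, 0, -1, 0, 0.03, 0, 0],
)

```text
time: 9.22
position: [0.5294, 0.0915, 0.1438]
ee_rot: [3.139, -0.112, 0.002]
wrist_force: [2.3, -7.2, 3.2]
grip_width: -0.0
grip_force: 3.2
```

>>> step_arm(
  series=[-1, 0, 0.015, 0, 0, -1, 0, 0.025, 0, 0, -1, 0, 0.035, 0, 0],
)

```text
time: 9.6
position: [0.5293, 0.0985, 0.1436]
ee_rot: [3.139, -0.112, 0.002]
wrist_force: [2.9, -8.4, 0.5]
grip_width: -0.0003
grip_force: 3.1
```

>>> step_arm(
  series=[-1, 0, 0.075, 0, 0, -1, 0.015, 0.145, 0, 0, -1, 0.045, 0.212, 0, 0, -1, 0.09, 0.275, 0, 0, -1, 0.145, 0.33, 0, 0],
)

```text
time: 10.22
position: [0.5564, 0.1642, 0.1428]
ee_rot: [3.138, -0.112, -0.005]
wrist_force: [-2.7, -3.2, -0.7]
grip_width: -0.0002
grip_force: 1.5
```

>>> step_arm(
  series=[-1, 0.037, 0.023, 0, 0, -1, 0.075, 0.042, 0, 0, -1, 0.115, 0.057, 0, 0, -1, 0.15, 0.068, 0, 0, -1, 0.17, 0.073, 0, 0],
)

```text
time: 10.85
position: [0.5922, 0.1795, 0.1433]
ee_rot: [-3.14, 0.112, 0.0]
wrist_force: [-3.4, -2.2, -0.2]
grip_width: -0.0003
grip_force: 1.4
```

>>> step_arm(
  series=[-1, 0.01, 0, 0, 0, -1, 0.02, 0, 0, 0, -1, 0.03, 0, 0, 0, -1, 0.035, 0, 0, 0],
)

```text
time: 11.35
position: [0.597, 0.1796, 0.1431]
ee_rot: [3.139, -0.113, -0.006]
wrist_force: [-17.9, 5.4, 9.9]
grip_width: -0.0002
grip_force: 8.9
```

>>> step_arm(
  series=[-1, -0.2, 0, 0, 0, -1, -0.3, 0, 0.15, 0, -1, -0.4, 0, 0.25, 0, -1, -0.4, -0.3, 0.25, 0, -1, -0.4, -0.6, 0.25, 0],
)

```text
time: 11.98
position: [0.5195, 0.0586, 0.1941]
ee_rot: [-3.14, 0.109, -0.004]
wrist_force: [0.8, -1.3, -0.1]
grip_width: 0.0001
grip_force: 0.0
```

>>> step_arm(
  series=[-1, 0, -0.3, 0, 0, -1, 0, -0.6, 0, 0, -1, 0, -0.6, 0, 0, -1, 0, -0.6, -0.25, 0, -1, 0, -0.6, -0.25, 0],
)

```text
time: 12.6
position: [0.5172, -0.0599, 0.1413]
ee_rot: [-3.139, 0.112, 0.007]
wrist_force: [-0.1, 0.2, 0.1]
grip_width: 0.0
grip_force: 0.0
```

>>> step_arm(
  series=[-1, 0, 0.04, 0.005, 0, -1, 0, 0.08, 0.005, 0, -1, 0, 0.1, 0.005, 0, -1, 0, 0.115, 0.005, 0, -1, 0, 0.13, 0.005, 0],
)

```text
time: 13.22
position: [0.5192, -0.0345, 0.1446]
ee_rot: [3.139, -0.112, 0.001]
wrist_force: [1.0, -3.6, 2.4]
grip_width: 0.0002
grip_force: 1.6
```

>>> step_arm(
  series=[-1, 0, 0.01, 0, 0, -1, 0, 0.02, 0, 0],
)

```text
time: 13.48
position: [0.5188, -0.0306, 0.1442]
ee_rot: [3.14, -0.113, -0.0]
wrist_force: [1.2, -3.7, 0.4]
grip_width: 0.0001
grip_force: 1.5
```

Free now. Rel. spindle (-82, 0): the same sweep.

>>> step_arm(
  series=[-1, 0, 0.075, 0, 0, -1, 0.015, 0.145, 0, 0, -1, 0.045, 0.212, 0, 0, -1, 0.09, 0.275, 0, 0, -1, 0.145, 0.33, 0, 0],
)

```text
time: 14.1
position: [0.5483, 0.0364, 0.1442]
ee_rot: [3.14, -0.112, -0.001]
wrist_force: [-2.6, -3.2, -0.7]
grip_width: 0.0001
grip_force: 1.7
```

>>> step_arm(
  series=[-1, 0.037, 0.023, 0, 0, -1, 0.075, 0.042, 0, 0, -1, 0.115, 0.057, 0, 0, -1, 0.15, 0.068, 0, 0, -1, 0.17, 0.073, 0, 0],
)

```text
time: 14.72
position: [0.5823, 0.05, 0.1443]
ee_rot: [-3.14, 0.113, 0.0]
wrist_force: [-3.4, -0.8, 0.1]
grip_width: -0.0003
grip_force: 1.4
```

>>> step_arm(
  series=[-1, 0.01, 0, 0, 0, -1, 0.02, 0, 0, 0, -1, 0.03, 0, 0, 0, -1, 0.035, 0, 0, 0],
)

```text
time: 15.22
position: [0.5866, 0.0502, 0.144]
ee_rot: [-3.139, 0.113, 0.007]
wrist_force: [-18.0, 3.0, 10.1]
grip_width: -0.0001
grip_force: 9.1
```

Retreat and look.

>>> step_arm(
  series=[-1, -0.2, 0, 0, 0, -1, -0.3, 0, 0.2, 0, -1, -0.4, 0, 0.6, 0, -1, -0.6, 0, 0.8, 0, -1, -0.6, 0, 0.8, 0],
)

```text
time: 15.85
position: [0.4688, 0.0501, 0.3077]
ee_rot: [-3.139, 0.112, -0.009]
wrist_force: [0.5, 0.3, 0.5]
grip_width: -0.0001
grip_force: 0.0
```

Run:
```python
from h import *
ims=[]
for n in("scene","side"):
    im=get_image(n); ims.append(im["frame"][:,:,::-1]); np.save(n+"1.npy",im,allow_pickle=True)
    P=cloud(im); m=(im["frame"].max(2)<60)&(P[:,:,2]>.12)&(P[:,:,2]<.148)&(abs(P[:,:,0]-.6)<.12)&(abs(P[:,:,1])<.25)
    k,l,st,_=cv2.connectedComponentsWithStats(m.astype(np.uint8))
    for i in range(1,k):
        if st[i,4]>50:
            p=P[l==i]; d=np.linalg.svd(p[:,:2]-p[:,:2].mean(0))[2][0]; print(n,p.mean(0).round(3),np.degrees(np.arctan2(d[1],d[0])).round(1))
cv2.imwrite("pics/end.png",np.hstack([ims[0][100:400,150:450],ims[1][80:380,180:480]]))
```

```text
scene [0.62  0.163 0.139] -96.4
scene [0.61  0.035 0.139] -95.1
scene [ 0.599 -0.094  0.139] -94.9
side [ 0.592 -0.082  0.138] 82.3
side [0.602 0.046 0.137] 82.2
side [0.613 0.175 0.137] 83.4
```

View pics/end.png

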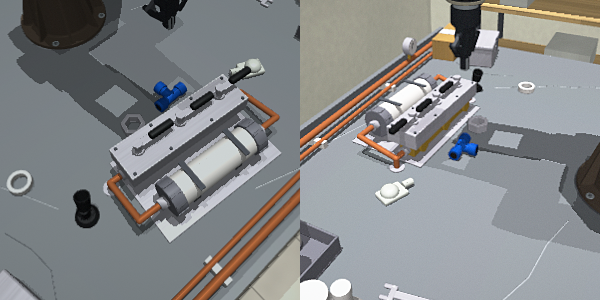

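All three sleeves (crop ≈(160,131), (202,100), (240,74)) lie across along the housing. The bystanders have not moved and the gripper is clear.

```bash
python3 -c "
from workcell import *
print(finish_job())"
```

```text
the job is handed in; nothing more can be done
None
```

All three levers are fully across against their stops, in the order right, left, middle (the middle was blocked until the left had gone); the arm is clear, nothing else was moved, and the job was handed in at about 16 s.

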